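Make up two sewing kits

TASK

Make up the two sewing kits from the stock on the cutting mat, the white one first: stand the red thread spool and the brass weight in the white tray, one to a compartment. Only when that kit is complete, stand the blue thread spool, the yellow tape measure and the white pin jar in the orange tray, again one to a compartment (any compartment will do), all upright and flat on the tray floor. Leave the green spool, the pincushion and the snips where they are.

Things in the scene. Friction and masses are not known exactly. Their poses are not given: they have to be found in the camera images.
- red_spool: thread spool standing on end, a plain cylinder for the gripper: diameter 38, height 55, about 60 g, red thread and top, with a pale hub and pale lower rim; origin at the centre of its underside, z up. All lengths in this list are in mm. The six stock pieces stand upright in a loose row along the near edge of the mat, in any order, about 100 apart (at least 80)
- weight: pattern weight, a plain solid brass cylinder standing on end: diameter 40, height 45, about 400 g; origin at the centre of its underside, z up
- blue_spool: thread spool standing on end, a plain cylinder for the gripper: diameter 38, height 55, about 60 g, blue thread and top, with a pale hub and pale lower rim; origin at the centre of its underside, z up
- tape_measure: yellow tape-measure case with black discs on its two broad sides, standing on its narrow edge: 54 long (its x axis), 34 thick (its y axis), 52 high, about 140 g; easily gripped across its 34 thickness; at the start its x axis lies within 0.45 rad of world x; origin at the centre of its underside, z up
- pin_jar: closed white jar with a white lid and a grey band, a plain cylinder for the gripper: diameter 48, height 50, about 110 g; origin at the centre of its underside, z up
- white_tray: white plastic kit tray, fixed, open on top, 148 x 80 over all: a row of two compartments along its y axis, each 72 (tray x) by 68 (tray y) inside; floor 4 thick; walls and dividers 4 thick, tops 14 above the bench; origin at the centre of its underside, at bench level; compartment centres at tray x = 0, tray y = -36 and +36; yaw within 0.25 rad of the world axes
- orange_tray: orange plastic kit tray, fixed, open on top, 220 x 80 over all: a row of three compartments along its y axis, each 72 (tray x) by 68 (tray y) inside; floor 4 thick; walls and dividers 4 thick, tops 14 above the bench; origin at the centre of its underside, at bench level; compartment centres at tray x = 0, tray y = -72, 0 and +72; yaw within 0.25 rad of the world axes
- green_spool: thread spool standing on end, a plain cylinder for the gripper: diameter 38, height 55, about 60 g, green thread and top, with a pale hub and pale lower rim; origin at the centre of its underside, z up; it stands among the stock but belongs to neither kit: leave it alone
- pincushion: red tomato-shaped pincushion with green leaves, diameter 70, height 43, at one side of the work; leave it alone; origin at the centre of its underside
- snips: pair of snips with yellow handles and dark jaws lying flat at the other side, about 185 long along its x axis (jaws to +x), 60 wide, 14 high; leave it alone; origin under the pivot
There are look-alikes about, which are no part of the job. Of the things that look like the white_tray, take the one that is nearest to the robot's base at the start.

How it is judged:
On the way, in this order (a step that is already met when the one before it is completed fails the run):
1. red spool and brass weight stand in the white tray, at rest, and none of the three things for the orange tray is in it yet (x of red_spool in the frame of white_tray between -0.03 and 0.03 m and y of red_spool in the frame of white_tray between -0.068 and 0.068 m and z of red_spool in the frame of white_tray between 0 and 0.009 m and angle between each of red_spool, weight's own z axis and vertical below 0.15 rad and linear speed of each of red_spool, weight below 0.02 m/s and angular speed of each of red_spool, weight below 0.3 rad/s and x of weight in the frame of white_tray between -0.03 and 0.03 m and y of weight in the frame of white_tray between -0.068 and 0.068 m and z of weight in the frame of white_tray between 0 and 0.009 m and not (x of blue_spool in the frame of orange_tray between -0.03 and 0.03 m and y of blue_spool in the frame of orange_tray between -0.104 and 0.104 m) and not (x of tape_measure in the frame of orange_tray between -0.03 and 0.03 m and y of tape_measure in the frame of orange_tray between -0.104 and 0.104 m) and not (x of pin_jar in the frame of orange_tray between -0.03 and 0.03 m and y of pin_jar in the frame of orange_tray between -0.104 and 0.104 m)), for 0.2 s.
2. blue spool, tape measure and pin jar stand in the orange tray as well (x of red_spool in the frame of white_tray between -0.03 and 0.03 m and y of red_spool in the frame of white_tray between -0.068 and 0.068 m and z of red_spool in the frame of white_tray between 0 and 0.009 m and angle between each of red_spool, weight, blue_spool, tape_measure, pin_jar's own z axis and vertical below 0.15 rad and linear speed of each of red_spool, weight, blue_spool, tape_measure, pin_jar below 0.02 m/s and angular speed of each of red_spool, weight, blue_spool, tape_measure, pin_jar below 0.3 rad/s and x of weight in the frame of white_tray between -0.03 and 0.03 m and y of weight in the frame of white_tray between -0.068 and 0.068 m and z of weight in the frame of white_tray between 0 and 0.009 m and x of blue_spool in the frame of orange_tray between -0.03 and 0.03 m and y of blue_spool in the frame of orange_tray between -0.104 and 0.104 m and z of blue_spool in the frame of orange_tray between 0 and 0.009 m and x of tape_measure in the frame of orange_tray between -0.03 and 0.03 m and y of tape_measure in the frame of orange_tray between -0.104 and 0.104 m and z of tape_measure in the frame of orange_tray between 0 and 0.009 m and x of pin_jar in the frame of orange_tray between -0.03 and 0.03 m and y of pin_jar in the frame of orange_tray between -0.104 and 0.104 m and z of pin_jar in the frame of orange_tray between 0 and 0.009 m), for 0.2 s.
At the end, for the whole second after the job is handed in: Red spool and weight in the white tray; blue spool, tape measure and jar in the orange tray: each down in a compartment (underside under 9 mm above the bench), upright within 0.15 rad, at rest; green spool, pincushion and snips within 25 mm of their starts (all of step 2 and distance of each of green_spool, pincushion, snips from where it was at the start of the episode below 0.025 m); the robot touches nothing.
It fails at once if the green spool pushed or carried away by more than 25 mm (distance of green_spool from where it was at the start of the episode above 0.025 m).
It fails at once if the pincushion pushed or carried away by more than 25 mm (distance of pincushion from where it was at the start of the episode above 0.025 m).
It fails at once if the snips pushed or carried away by more than 25 mm (distance of snips from where it was at the start of the episode above 0.025 m).
It fails at once if the green spool or the pincushion knocked over (angle between any of green_spool, pincushion's own z axis and vertical above 0.5 rad).
It also fails if it takes over 115 s, if anything falls off the work surface, if the arm or the gripper's body presses on something with over 40 N, if the wrist force passes 120 N, or if a joint passes its speed limit or range.

ROBOT

A 6-joint arm with a two-finger parallel gripper is mounted at the origin on the work surface. World frame = base frame: x ahead of the robot, y to its left, z up, the work surface at z = 0. Lengths are in m, angles in rad, forces in N, time in s.
With the tool pointing down it reaches from about 0.35 to 0.975 m from the base axis. Payload 4.9 kg.
Tool frame: the origin (TCP) lies at the very end of the fingers, on their centre line; the grasp point (between the pads) lies 19 mm behind it; z points along the fingers, y is the line along which they close (so a half turn about z gives the same grasp; the last joint's range is limited). The gripper opens to 85 mm and grips with 20 to 120 N. Pads are 22 mm wide; open, the fingers measure 114 mm over their backs; the gripper's body (76 mm by 85 mm) begins 54 mm behind the grasp point. The pads swing forward as they close: fully open they stand 13 mm farther back than shut.
Start: joints at [1.095, 0.053, 1.613, -0, 1.476, -0.119], TCP at [0.218, 0.586, 0.231] pointing down, gripper open.
Joint ranges: [-3.01, 3.01], [-1.01, 2.22], [0.06, 2.58], [-1.02, 4.17], [0.09, 2.62], [-3.14, 3.14]. Speed limits (rad/s): [2.57, 2.57, 3.14, 3.14, 3.14, 3.14].

INTERFACE

Orientations are given as a rotation vector (axis times angle).
In Python, from station import get_obs, optics, ctrl gives the robot as it stands.
- The arm moves only by the shell command python3 -m pendant 'ROWS' [FORCE]. ROWS is JSON, a list of rows, each a list of 3 entries, a list of its own where there are three numbers: the shift along the tool's x, y, z in mm, then the turn, a rotation vector about the tool's x, y, z in rad, then the opening, from 0 (shut) to 1 (fully open). A call has 1 to 12 rows; each row shifts and turns the commanded pose from where the row before left it, along the tool's axes as they then stand; what a row does not reach is not made up. A row lasts 1/12 s, in which the tool goes at most 41.7 mm and 7.16 degrees, less where a joint would pass 70% of its speed; a pose out of reach is approached as far as the arm can. A call is refused whole if a number of a shift passes 41.7 or a number of a turn 0.125, either way. A call with a gripper value outside its range is refused whole. The fingers move at their own pace and stop on an object; FORCE is the grip in N (left out, the last holds). Time passes only in rows, so rows that do not move let the fingers close. It gives the time, the measured TCP pose, the force, the opening and the grip force at its end, in the units of the state.
- get_obs(): the state, without advancing time (a new reading comes with each control period).
- optics.get_image(name): name is "scene" or "top" or "wrist"; returns the picture (480x640x3 uint8, red, green, blue); there is no depth.
- optics.camera_model(name): a dict with "fx", "fy", "cx", "cy" (pixels), "cam_to_world" (4x4, takes a point from camera to world coordinates). Camera axes: x right, y up, looking along -z (the intrinsics and any distortion apply to the point x, -y, -z); pixel columns grow to the right and rows downward; lengths in m; the calibration is good to about 2 mm. A picture is of the moment at which its call begins: read the wrist's pose just before it. camera_model takes no time and is no camera call; for the wrist camera it gives the pose at the moment of the call.
- ctrl.finish_job(): hands the job in; it is judged then, once.
The state is a dict: "t": time; "q": joint angles; "dq": joint speeds; "effort": joint torques, N m; "tool_pos": TCP position; "tool_rot": TCP orientation; "contact_force": force on the tool from outside, world axes, zero at the start; "wrist_torque": the same for the moment, N m; "opening": finger opening in m; "grip_force": force on a finger pad.
Only numpy, scipy, OpenCV 4.12 (cv2) and the standard library are available. Lean on these libraries where they do the work, as an engineer would, in place of code of your own. Each camera call takes 0.05 s, during which the arm holds its last target. There are 200 camera calls.

## Working session

There is one attempt and no reset: what is moved stays moved. The work goes in short steps, Python scripts to look and compute and a shell command to move; the robot and the scene stay as the last step left them, time stands still between calls to the robot, and variables do not carry over. Pictures are saved under pics/ and viewed, at most 14 in all, crops included, and the job is handed in when it is done.

```bash
mkdir -p pics
python3 - <<'E'
from station import get_obs, optics
import cv2, numpy as np
o=get_obs(); print({k:np.round(v,3).tolist() for k,v in o.items()})
for n in("top","scene"):
    im=optics.get_image(n); cv2.imwrite(f"pics/{n}0.png",im[:,:,::-1])
    m=optics.camera_model(n); print(n,{k:(np.round(v,3).tolist()) for k,v in m.items()})
E
```

```text
{'t': 0.0, 'q': [1.095, 0.053, 1.614, -0.0, 1.476, -0.119], 'dq': [0.001, 0.001, -0.001, 0.001, 0.001, 0.001], 'effort': [-0.001, -39.368, -37.018, -0.0, 0.007, -0.0], 'tool_pos': [0.218, 0.585, 0.23], 'tool_rot': [-0.557, -3.091, 0.003], 'contact_force': [-0.01, -0.592, -0.513], 'wrist_torque': [0.01, 0.009, -0.032], 'grip_force': 0.0, 'opening': 0.086}
top {'fx': 561.46, 'fy': 561.46, 'cx': 326.386, 'cy': 241.352, 'cam_to_world': [[0.023, 0.985, -0.169, 0.215], [-1.0, 0.023, -0.003, 0.097], [0.001, 0.169, 0.986, 1.708], [0.0, 0.0, 0.0, 1.0]]}
scene {'fx': 447.439, 'fy': 447.439, 'cx': 319.985, 'cy': 232.79, 'cam_to_world': [[0.697, -0.494, 0.519, 1.097], [0.717, 0.47, -0.515, -0.502], [0.011, 0.731, 0.682, 0.799], [0.0, 0.0, 0.0, 1.0]]}
```

View pics/top0.png

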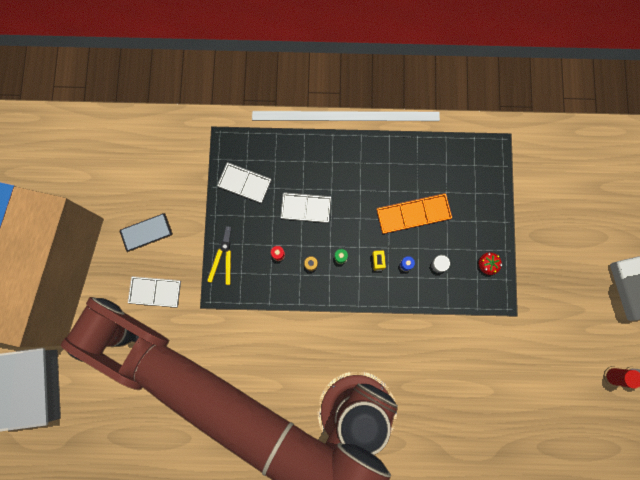

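View pics/scene0.png

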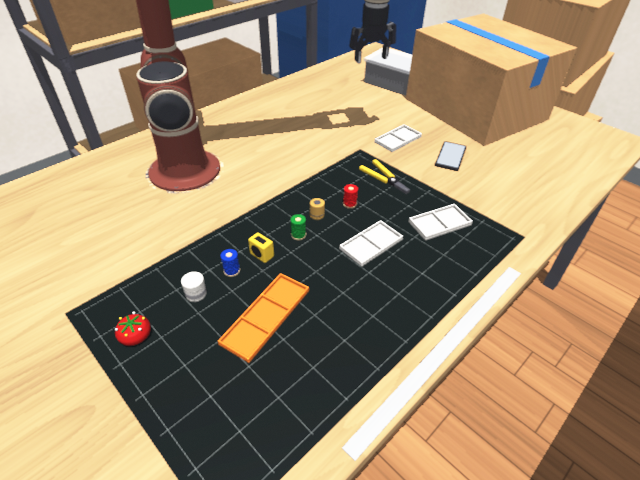

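The top view shows three white two-compartment trays, at (244,182), (306,208) and (154,292), and the orange tray at (414,213). The stock row is red spool (277,253), brass (311,263), green (341,256), tape (378,260), blue (408,264) and jar (441,264). The pincushion is at (490,264) and the snips at (222,255). The pincushion and the red can at (625,378) could be mistaken for the red spool. Next I measure each of these.

```bash
cat > h.py <<'E'
from station import get_obs, optics
import cv2, numpy as np
def ray(m,u,v,z):
    T=np.array(m["cam_to_world"]); d=T[:3,:3]@np.array([(u-m["cx"])/m["fx"],-(v-m["cy"])/m["fy"],-1.])
    c=T[:3,3]; return (c+d*(z-c[2])/d[2])
def proj(m,p):
    T=np.array(m["cam_to_world"]); q=T[:3,:3].T@(np.asarray(p,float)-T[:3,3])
    return np.array([m["cx"]-m["fx"]*q[0]/q[2], m["cy"]+m["fy"]*q[1]/q[2]])
HSV=dict(red=[((0,120,60),(8,255,255)),((172,120,60),(180,255,255))],brass=[((11,60,90),(21,255,255))],
 green=[((45,90,40),(80,255,255))],yellow=[((22,120,90),(34,255,255))],blue=[((108,120,60),(128,255,255))],
 white=[((0,0,140),(180,50,255))],orange=[((8,180,180),(19,255,255))])
def blobs(im,c,amin=40):
    h=cv2.cvtColor(im,cv2.COLOR_RGB2HSV); k=sum(cv2.inRange(h,*r) for r in HSV[c]).astype(np.uint8)
    return [x for x in cv2.findContours(k,cv2.RETR_EXTERNAL,cv2.CHAIN_APPROX_NONE)[0] if cv2.contourArea(x)>amin]
def rect_world(m,c,z):
    P=np.array([ray(m,*p[0],z)[:2] for p in c]); r=cv2.minAreaRect((P*1000).astype(np.float32))
    return np.array(r[0])/1000,r[1],r[2]
E
python3 - <<'E'
from h import *
m=optics.camera_model("top"); im=optics.get_image("top")
Z=dict(red=.055,brass=.045,green=.055,yellow=.052,blue=.055,white=.05,orange=.014)
for c in HSV:
    for b in blobs(im,c):
        x,y,w,h=cv2.boundingRect(b); u,v=x+w/2-.5,y+h/2-.5
        if 125<u<520 and 150<v<320:
            z=.014 if (c=="white" and w>40) else Z[c]
            ctr,s,a=rect_world(m,b,z); print(c,(u,v),"xy",ctr.round(4),"mm",np.round(s,0),round(a,1),"dist",np.hypot(*ctr).round(3))
cr=im[150:320,120:520]; cv2.imwrite("pics/crop1.png",cv2.resize(cr,(800,340),interpolation=cv2.INTER_CUBIC)[:,:,::-1])
E
```

```text
red (490.0, 263.0) xy [ 0.4435 -0.3856] mm [65. 66.] 88.7 dist 0.588
red (277.0, 253.0) xy [0.4587 0.2476] mm [42. 42.] 1.3 dist 0.521
brass (319.5, 279.5) xy [0.4192 0.1231] mm [1193. 2003.] 1.3 dist 0.437
green (340.5, 256.0) xy [0.4542 0.0585] mm [42. 39.] 1.3 dist 0.458
yellow (378.5, 259.5) xy [ 0.447  -0.0554] mm [58. 37.] 6.0 dist 0.45
yellow (227.5, 267.0) xy [0.4139 0.3932] mm [102.  15.] 3.0 dist 0.571
yellow (214.5, 265.0) xy [0.4186 0.432 ] mm [ 17. 105.] 74.0 dist 0.602
blue (407.0, 263.0) xy [ 0.4378 -0.1393] mm [37. 43.] 45.8 dist 0.459
white (153.5, 291.0) xy [0.3391 0.6178] mm [150.  81.] 86.3 dist 0.705
white (441.5, 262.5) xy [ 0.4424 -0.2427] mm [45. 46.] 89.5 dist 0.505
white (145.0, 232.0) xy [0.5213 0.6587] mm [ 64. 133.] 22.8 dist 0.84
white (305.5, 207.0) xy [0.6109 0.1689] mm [148.  82.] 86.6 dist 0.634
white (243.5, 182.0) xy [0.686  0.3636] mm [149.  81.] 70.3 dist 0.776
orange (414.0, 213.0) xy [ 0.5999 -0.1671] mm [ 80. 219.] 13.9 dist 0.623
```

View pics/crop1.png

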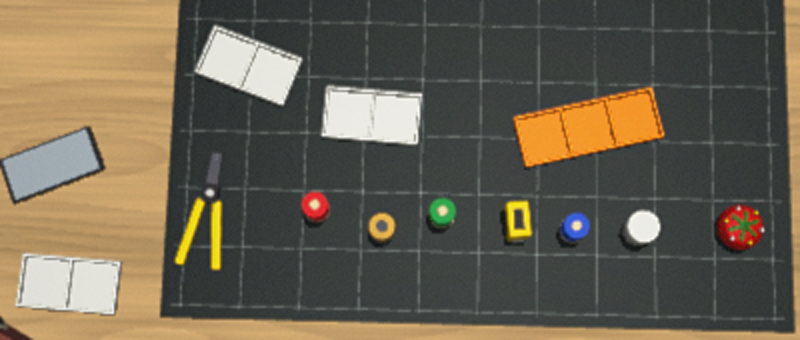

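The white tray to use is the one at (306,208). It is 0.634 m from the base, against 0.705 m and 0.776 m for the other two. The measured sizes agree with the spec: white 148x82, orange 219x80, tape 58x37. The crop confirms the red spool with its pale hub at (315,207), well apart from the pincushion.

I'll turn the tool so it closes along world x, so the fingers straddle the row, then move over the red spool.

```bash
python3 -m pendant '[[[0,0,0],[0,0,0.1215],1],[[0,0,0],[0,0,0.1215],1],[[0,0,0],[0,0,0.1215],1],[[0,0,0],[0,0,0.1215],1],[[0,0,0],[0,0,0.1215],1],[[0,0,0],[0,0,0.1215],1],[[0,0,0],[0,0,0.1215],1],[[0,0,0],[0,0,0.1215],1],[[0,0,0],[0,0,0.1215],1],[[0,0,0],[0,0,0.1215],1],[[0,0,0],[0,0,0],1]]' 40
python3 -m pendant '[[[-28,20,0],[0,0,0],1],[[-28,20,0],[0,0,0],1],[[-28,20,0],[0,0,0],1],[[-28,20,0],[0,0,0],1],[[-28,20,0],[0,0,0],1],[[-28,20,0],[0,0,0],1],[[-28,20,0],[0,0,0],1],[[-28,20,0],[0,0,0],1],[[-28,20,0],[0,0,0],1],[[-28,20,0],[0,0,0],1],[[-28,20,0],[0,0,0],1],[[-28,20,0],[0,0,0],1]]'
cat >> h.py <<'E'
from scipy.spatial.transform import Rotation as Ro
def go(p,yaw=0.):
    "tool-axis shift (mm) to world p and turn about tool z so that tool y lies at world yaw"
    o=get_obs(); R=Ro.from_rotvec(o["tool_rot"]).as_matrix()
    d=R.T@(np.array(p)-o["tool_pos"])*1000
    a=np.arctan2(R[1,1],R[0,1])-yaw; a=(a+np.pi/2)%np.pi-np.pi/2
    print("tcp",np.round(o["tool_pos"],4),"R",R.round(3).tolist(),"shift",d.round(1),"turn z",a.round(3),"grip",round(o["grip_force"],1),"open",round(o["opening"],4),"t",round(o["t"],2))
E
python3 - <<'E'
from h import *
go((.461,.2496,.1))
m=optics.camera_model("wrist"); im=optics.get_image("wrist"); cv2.imwrite("pics/w1.png",im[:,:,::-1])
for b in blobs(im,"red",300): 
    (u,v),r=cv2.minEnclosingCircle(b); print((u,v),r,ray(m,u,v,.055).round(4))
print(np.round(m["cam_to_world"],3).tolist())
E
```

```text
t: 1.07
tool_pos: [0.2181, 0.5854, 0.2308]
tool_rot: [2.224, 2.218, -0.001]
contact_force: [-0.2, -0.6, -0.9]
opening: 0.0852
grip_force: 0.0
t: 2.07
tool_pos: [0.4585, 0.2478, 0.2312]
tool_rot: [-2.219, -2.224, -0.0]
contact_force: [0.8, -0.3, 0.2]
opening: 0.0857
grip_force: 0.0
tcp [0.4585 0.2478 0.2312] R [[-0.002, 1.0, 0.0], [1.0, 0.002, 0.0], [0.0, 0.0, -1.0]] shift [  1.8   2.5 131.2] turn z 0.002 grip 0.0 open 0.0857 t 2.07
(19.129737854003906, 359.4183654785156) 37.64179611206055 [0.113  0.0809 0.055 ]
(331.5, 216.0) 26.40559196472168 [0.463  0.2471 0.055 ]
[[1.0, -0.003, -0.002, 0.458], [0.003, 0.959, 0.284, 0.32], [0.001, -0.284, 0.959, 0.374], [0.0, 0.0, 0.0, 1.0]]
```

View pics/w1.png

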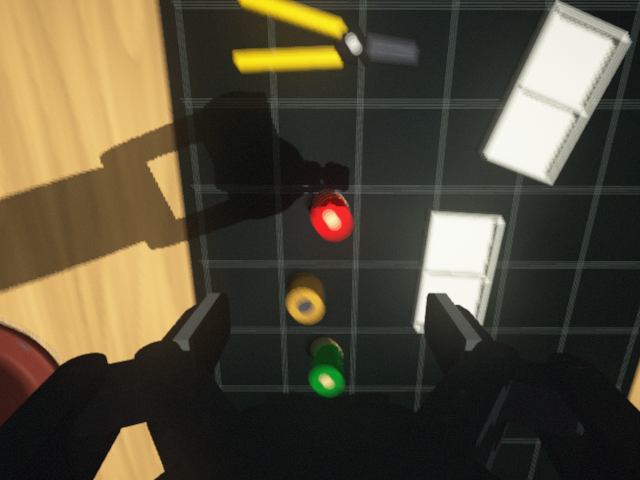

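The wrist view shows the red spool's top at (332,216), which gives (0.463, 0.247) and agrees with the top camera. Brass is at (306,299), green at (326,375), and the chosen white tray is right of the row at (458,270). I descend and grip.

```bash
python3 -m pendant '[[[0,3.5,34],[0,0,0],1],[[0,0,35],[0,0,0],1],[[0,0,35],[0,0,0],1],[[0,0,35],[0,0,0],1],[[0,0,35],[0,0,0],1],[[0,0,20],[0,0,0],1],[[0,0,15],[0,0,0],1],[[0,0,0],[0,0,0],1],[[0,0,0],[0,0,0],0.3],[[0,0,0],[0,0,0],0.2],[[0,0,0],[0,0,0],0.2],[[0,0,0],[0,0,0],0.2]]' 40
python3 -m pendant '[[[0,0,0],[0,0,0],0.2],[[0,0,0],[0,0,0],0.2],[[0,0,-20],[0,0,0],0.2],[[0,0,-30],[0,0,0],0.2],[[0,0,-30],[0,0,0],0.2],[[0,0,0],[0,0,0],0.2]]'
python3 - <<'E'
from h import *
m=optics.camera_model("top"); im=optics.get_image("top")
b=[x for x in blobs(im,"white") if 280<cv2.boundingRect(x)[0]<290][0]
c,s,a=rect_world(m,b,.014); print(c,s,a)
t=np.radians(a-90)
for k in(36,-36):
    p=c+k/1000*np.array([-np.sin(t),np.cos(t)]); print(k,p.round(4)); go((*p,.1),0)
E
```

```text
t: 3.12
tool_pos: [0.4626, 0.2499, 0.0241]
tool_rot: [2.221, 2.22, 0.004]
contact_force: [-0.4, -1.2, 1.4]
opening: 0.0383
grip_force: 0.3
t: 3.62
tool_pos: [0.4655, 0.2509, 0.1093]
tool_rot: [2.219, 2.217, 0.017]
contact_force: [1.0, 0.5, 0.8]
opening: 0.0372
grip_force: 40.2
[0.61096106 0.16868399] (147.66954040527344, 81.4139175415039) 86.27734375
36 [0.6133 0.2046]
tcp [0.4643 0.2504 0.1067] R [[0.001, 1.0, 0.008], [1.0, -0.001, 0.003], [0.003, 0.008, -1.0]] shift [-45.7 149.    7.8] turn z -0.001 grip 40.2 open 0.0371 t 3.67
-36 [0.6086 0.1328]
tcp [0.4643 0.2504 0.1067] R [[0.001, 1.0, 0.008], [1.0, -0.001, 0.003], [0.003, 0.008, -1.0]] shift [-117.6  144.4    7.6] turn z -0.001 grip 40.2 open 0.0371 t 3.67
```

The red spool is held at an opening of 37 mm. I carry it to the tray's +y compartment at (0.613, 0.205).

```bash
python3 -m pendant '[[[-8,26,0],[0,0,0],0.2],[[-8,26,0],[0,0,0],0.2],[[-8,26,0],[0,0,0],0.2],[[-8,26,0],[0,0,0],0.2],[[-8,26,0],[0,0,0],0.2],[[-6,19,0],[0,0,0],0.2],[[0,0,0],[0,0,0],0.2],[[0,0,0],[0,0,0],0.2]]'
python3 - <<'E'
from h import *
go((.6133,.2046,.030),0)
cv2.imwrite("pics/w2.png",optics.get_image("wrist")[:,:,::-1])
E
```

```text
t: 4.33
tool_pos: [0.6101, 0.2026, 0.1006]
tool_rot: [-2.223, -2.218, 0.003]
contact_force: [0.5, 0.6, -0.6]
opening: 0.0372
grip_force: 40.4
tcp [0.6101 0.2026 0.1006] R [[0.002, 1.0, -0.003], [1.0, -0.002, -0.0], [-0.0, -0.003, -1.0]] shift [ 2.   3.4 70.6] turn z -0.002 grip 40.4 open 0.0372 t 4.33
```

View pics/w2.png

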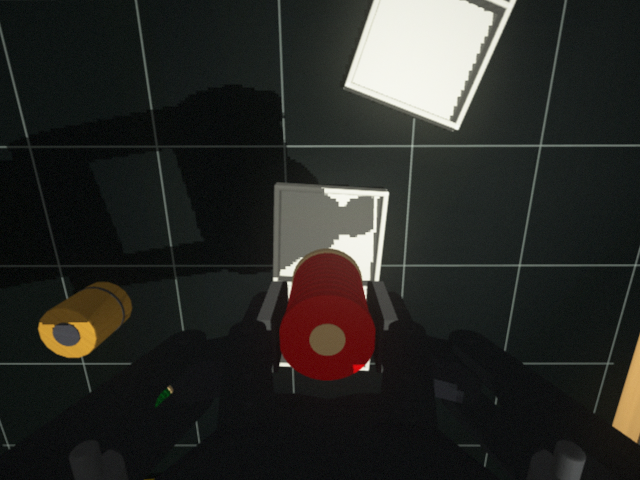

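The red spool (328,330) is held upright, and the tray's left and right walls (275 and 388) sit symmetrically about it. I lower it.

```bash
python3 -m pendant '[[[2,3,20],[0,0,0],0.2],[[0,0,20],[0,0,0],0.2],[[0,0,16],[0,0,0],0.2],[[0,0,8],[0,0,0],0.2],[[0,0,4],[0,0,0],0.2],[[0,0,2],[0,0,0],0.2],[[0,0,1],[0,0,0],0.2],[[0,0,0],[0,0,0],0.2],[[0,0,0],[0,0,0],0.2]]'
```

```text
t: 5.13
tool_pos: [0.6142, 0.2054, 0.0326]
tool_rot: [2.222, 2.22, 0.003]
contact_force: [-0.1, -0.2, -0.4]
opening: 0.037
grip_force: 40.4
```

```bash
python3 -m pendant '[[[0,0,2],[0,0,0],0.2],[[0,0,1],[0,0,0],0.2],[[0,0,0],[0,0,0],0.2],[[0,0,0],[0,0,0],0.2],[[0,0,0],[0,0,0],0.2]]'
```

```text
t: 5.55
tool_pos: [0.6135, 0.2052, 0.0284]
tool_rot: [2.223, 2.22, 0.0]
contact_force: [0.4, 0.6, -0.8]
opening: 0.0369
grip_force: 40.4
```

```bash
python3 -m pendant '[[[0,0,1],[0,0,0],0.2],[[0,0,1],[0,0,0],0.2],[[0,0,0],[0,0,0],0.2],[[0,0,0],[0,0,0],0.2],[[0,0,0],[0,0,0],0.2]]'
```

```text
t: 5.97
tool_pos: [0.6135, 0.2052, 0.0283]
tool_rot: [-2.222, -2.22, 0.001]
contact_force: [-5.7, -1.0, 9.9]
opening: 0.0372
grip_force: 41.3
```

It has touched down (10 N). I release, rise and locate the weight.

```bash
python3 -m pendant '[[[0,0,0],[0,0,0],0.7],[[0,0,0],[0,0,0],0.9],[[0,0,0],[0,0,0],1],[[0,0,0],[0,0,0],1],[[0,0,-20],[0,0,0],1],[[0,0,-40],[0,0,0],1],[[0,0,-40],[0,0,0],1],[[0,0,-40],[0,0,0],1],[[0,0,-20],[0,0,0],1],[[0,0,0],[0,0,0],1]]'
python3 - <<'E'
from h import *
def stock(c,cam,box,z,amin=40):
    m=optics.camera_model(cam); im=optics.get_image(cam)
    x0,y0,x1,y1=box; k=np.zeros_like(im); k[y0:y1,x0:x1]=im[y0:y1,x0:x1]
    for b in blobs(k,c,amin):
        (u,v),r=cv2.minEnclosingCircle(b); print(c,cam,(round(u),round(v)),round(r,1),"->",ray(m,u,v,z).round(4))
    return im
stock("brass","top",(295,245,326,280),.045); im=stock("red","top",(280,180,340,235),.059)
cv2.imwrite("pics/t2.png",cv2.resize(im[170:300,210:530],(800,325))[:,:,::-1])
p=ray(optics.camera_model("top"),311,263,.045); go((p[0],p[1],.2),0)
E
```

```text
t: 6.8
tool_pos: [0.6171, 0.206, 0.1944]
tool_rot: [2.218, 2.216, 0.017]
contact_force: [0.2, -0.4, 1.2]
opening: 0.0853
grip_force: 0.0
red top (298, 209) 31.3 -> [0.5943 0.1877 0.059 ]
tcp [0.614  0.2053 0.1874] R [[0.001, 1.0, 0.002], [1.0, -0.001, 0.0], [0.0, 0.002, -1.0]] shift [ -59.6 -181.5  -13. ] turn z -0.001 grip 0.0 open 0.0853 t 6.9
```

View pics/t2.png

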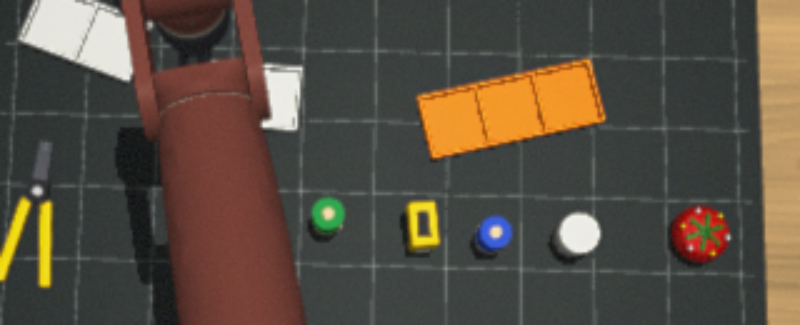

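The arm hides the red spool and the weight in the top view. The other stock, from tape at (422,227) to jar at (577,234), is undisturbed. I move over the weight's earlier position and measure with the wrist camera.

```bash
python3 -m pendant '[[[-10,-30,-3],[0,0,0],1],[[-10,-30,-2],[0,0,0],1],[[-10,-30,-2],[0,0,0],1],[[-10,-30,-2],[0,0,0],1],[[-10,-30,-2],[0,0,0],1],[[-10,-31,-2],[0,0,0],1],[[0,0,0],[0,0,0],1],[[0,0,0],[0,0,0],1]]' 60
cat >> h.py <<'E'
def stock(c,cam,box,z,amin=40):
    m=optics.camera_model(cam); im=optics.get_image(cam)
    x0,y0,x1,y1=box; k=np.zeros_like(im); k[y0:y1,x0:x1]=im[y0:y1,x0:x1]
    for b in blobs(k,c,amin):
        (u,v),r=cv2.minEnclosingCircle(b); P=np.array([ray(m,*q[0],z)[:2] for q in b])
        print(c,cam,(round(u),round(v)),round(r,1),"->",ray(m,u,v,z).round(4),"ext",P.min(0).round(4),P.max(0).round(4))
    return im
E
python3 - <<'E'
from h import *
im=stock("brass","wrist",(220,100,420,400),.045,300); cv2.imwrite("pics/w3.png",im[:,:,::-1]); stock("red","wrist",(300,0,640,480),.059,200); go((.4325,.146,.022))
E
```

```text
t: 7.57
tool_pos: [0.4302, 0.145, 0.1967]
tool_rot: [-2.222, -2.219, 0.004]
contact_force: [-0.0, -0.2, -0.3]
opening: 0.0853
grip_force: 0.0
brass wrist (330, 216) 23.6 -> [0.4319 0.1498 0.045 ] ext [0.4123 0.128 ] [0.4516 0.1707]
red wrist (536, 155) 38.0 -> [0.6025 0.2045 0.059 ] ext [0.5712 0.1841] [0.6333 0.2217]
tcp [0.4321 0.1454 0.1979] R [[0.001, 1.0, -0.002], [1.0, -0.001, -0.0], [-0.0, -0.002, -1.0]] shift [  0.7   0.7 175.9] turn z -0.001 grip 0.0 open 0.0854 t 7.67
```

View pics/w3.png

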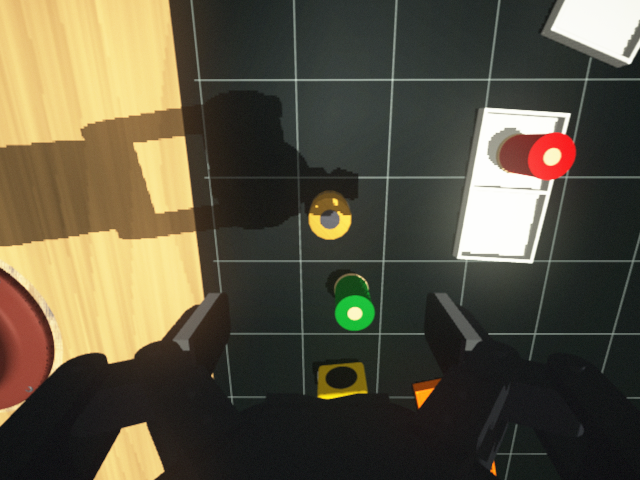

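The red spool stands upright in the upper (+y) compartment, with its base at (515,150). The weight is at (330,216), which gives about (0.432, 0.148). I descend and grip at 80 N, since it is heavy.

```bash
python3 -m pendant '[[[3,0,30],[0,0,0],1],[[0,0,35],[0,0,0],1],[[0,0,35],[0,0,0],1],[[0,0,35],[0,0,0],1],[[0,0,25],[0,0,0],1],[[0,0,15],[0,0,0],1],[[0,0,5],[0,0,0],1],[[0,0,0],[0,0,0],1],[[0,0,0],[0,0,0],0.3],[[0,0,0],[0,0,0],0.2],[[0,0,0],[0,0,0],0.2],[[0,0,0],[0,0,0],0.2]]' 80
python3 -m pendant '[[[0,0,0],[0,0,0],0.2],[[0,0,0],[0,0,0],0.2]]'
python3 -m pendant '[[[0,0,-15],[0,0,0],0.2],[[0,0,-30],[0,0,0],0.2],[[0,0,-30],[0,0,0],0.2],[[0,0,-10],[0,0,0],0.2],[[0,0,0],[0,0,0],0.2],[[0,0,0],[0,0,0],0.2]]'
python3 - <<'E'
from h import *
go((.6086,.1328,.1))
E
```

```text
t: 8.67
tool_pos: [0.433, 0.1486, 0.0207]
tool_rot: [2.222, 2.22, 0.002]
contact_force: [-1.1, -1.0, 38.8]
opening: 0.0384
grip_force: 38.8
t: 8.83
tool_pos: [0.4336, 0.1487, 0.0211]
tool_rot: [2.221, 2.219, 0.003]
contact_force: [-0.9, -0.3, 5.2]
opening: 0.0375
grip_force: 81.1
t: 9.33
tool_pos: [0.4321, 0.1483, 0.1038]
tool_rot: [2.222, 2.22, 0.0]
contact_force: [0.2, -0.1, -4.7]
opening: 0.0377
grip_force: 81.3
tcp [0.4321 0.1483 0.1038] R [[0.001, 1.0, 0.0], [1.0, -0.001, 0.0], [0.0, 0.0, -1.0]] shift [-15.4 176.5   3.8] turn z -0.001 grip 81.3 open 0.0377 t 9.33
```

```bash
python3 -m pendant '[[[-2,29,0],[0,0,0],0.2],[[-2,29,0],[0,0,0],0.2],[[-2,29,0],[0,0,0],0.2],[[-3,30,0],[0,0,0],0.2],[[-3,30,0],[0,0,0],0.2],[[-3,29,0],[0,0,0],0.2],[[0,0,0],[0,0,0],0.2],[[0,0,20],[0,0,0],0.2],[[0,0,20],[0,0,0],0.2],[[0,0,20],[0,0,0],0.2],[[0,0,10],[0,0,0],0.2],[[0,0,0],[0,0,0],0.2]]'
python3 -m pendant '[[[0,0,3],[0,0,0],0.2],[[0,0,2],[0,0,0],0.2],[[0,0,0],[0,0,0],0.2],[[0,0,0],[0,0,0],0.2],[[0,0,0],[0,0,0],0.2]]'
```

```text
t: 10.33
tool_pos: [0.6036, 0.1328, 0.0282]
tool_rot: [-2.218, -2.215, 0.013]
contact_force: [-0.6, 0.2, -3.8]
opening: 0.0378
grip_force: 82.0
t: 10.75
tool_pos: [0.6092, 0.1333, 0.0306]
tool_rot: [2.222, 2.219, 0.003]
contact_force: [0.4, 0.2, -3.5]
opening: 0.0377
grip_force: 82.0
```

```bash
python3 -m pendant '[[[0,0,2],[0,0,0],0.2],[[0,0,2],[0,0,0],0.2],[[0,0,1],[0,0,0],0.2],[[0,0,0],[0,0,0],0.2],[[0,0,0],[0,0,0],0.2],[[0,0,0],[0,0,0],0.2]]'
```

```text
t: 11.25
tool_pos: [0.6087, 0.1333, 0.0252]
tool_rot: [2.222, 2.22, 0.001]
contact_force: [-3.1, -1.2, 5.3]
opening: 0.0377
grip_force: 82.9
```

The weight has touched down. I release, rise, and move over the blue spool at about (0.440, -0.140) to look.

```bash
python3 -m pendant '[[[0,0,0],[0,0,0],0.7],[[0,0,0],[0,0,0],1],[[0,0,0],[0,0,0],1],[[0,0,0],[0,0,0],1],[[0,0,-20],[0,0,0],1],[[0,0,-40],[0,0,0],1],[[0,0,-40],[0,0,0],1],[[0,0,-40],[0,0,0],1],[[0,0,-35],[0,0,0],1],[[0,0,0],[0,0,0],1]]'
python3 -m pendant '[[[-27,-17,0],[0,0,0],1],[[-27,-17,0],[0,0,0],1],[[-27,-17,0],[0,0,0],1],[[-27,-17,0],[0,0,0],1],[[-27,-17,0],[0,0,0],1],[[-27,-17,0],[0,0,0],1],[[-27,-17,0],[0,0,0],1],[[-27,-17,0],[0,0,0],1],[[-27,-17,0],[0,0,0],1],[[-27,-17,0],[0,0,0],1],[[0,0,0],[0,0,0],1],[[0,0,0],[0,0,0],1]]' 40
python3 - <<'E'
from h import *
m=optics.camera_model("top"); im=optics.get_image("top"); 
stock("blue","wrist",(200,60,440,400),.055,200)
cv2.imwrite("pics/t3.png",cv2.resize(im[150:310,200:520],(800,400))[:,:,::-1])
stock("yellow","top",(360,240,395,285),.052); stock("white","top",(425,240,460,285),.05);go((.44,-.14,.024))
E
```

```text
t: 12.08
tool_pos: [0.6131, 0.1338, 0.21]
tool_rot: [2.215, 2.213, 0.02]
contact_force: [1.1, 0.5, 1.8]
opening: 0.0849
grip_force: 0.0
t: 13.08
tool_pos: [0.4375, -0.1377, 0.1992]
tool_rot: [2.226, 2.216, 0.001]
contact_force: [-0.2, -0.3, 0.0]
opening: 0.0854
grip_force: 0.0
blue wrist (326, 225) 24.5 -> [ 0.4376 -0.1385  0.055 ] ext [ 0.4191 -0.1611] [ 0.4569 -0.1169]
yellow top (378, 260) 10.5 -> [ 0.4467 -0.0549  0.052 ] ext [ 0.4179 -0.0743] [ 0.4756 -0.0353]
tcp [ 0.4385 -0.1359  0.1992] R [[-0.0, 1.0, 0.0], [1.0, 0.0, 0.0], [0.0, 0.0, -1.0]] shift [ -4.2   1.5 175.2] turn z 0.0 grip 0.0 open 0.0852 t 13.28
```

View pics/t3.png

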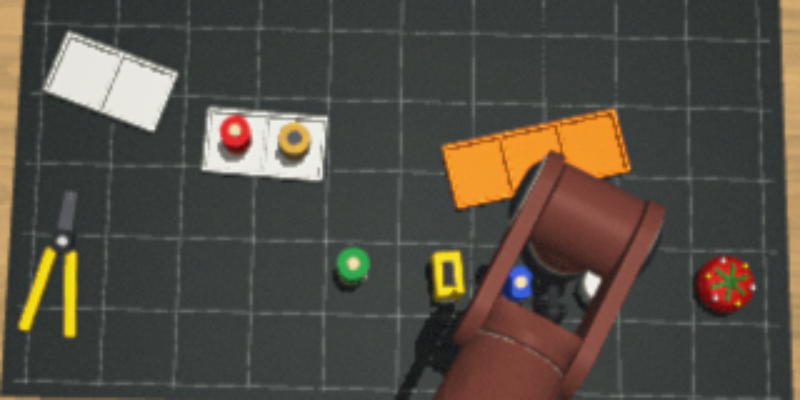

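The white kit stands complete, with red at (235,132) and brass at (293,138) in separate compartments. The green spool, pincushion and snips have not moved. Blue measures about (0.438, -0.141), so I grip it now.

```bash
python3 -m pendant '[[[-5,0,30],[0,0,0],1],[[0,0,35],[0,0,0],1],[[0,0,35],[0,0,0],1],[[0,0,35],[0,0,0],1],[[0,0,25],[0,0,0],1],[[0,0,15],[0,0,0],1],[[0,0,0],[0,0,0],1],[[0,0,0],[0,0,0],1],[[0,0,0],[0,0,0],0.3],[[0,0,0],[0,0,0],0.2],[[0,0,0],[0,0,0],0.2],[[0,0,0],[0,0,0],0.2]]' 40
python3 -m pendant '[[[0,0,0],[0,0,0],0.2],[[0,0,0],[0,0,0],0.2],[[0,0,0],[0,0,0],0.2]]'
python3 -m pendant '[[[0,0,-15],[0,0,0],0.2],[[0,0,-30],[0,0,0],0.2],[[0,0,-30],[0,0,0],0.2],[[0,0,-10],[0,0,0],0.2],[[0,0,0],[0,0,0],0.2],[[0,0,0],[0,0,0],0.2]]'
python3 - <<'E'
from h import *
go((.6172,-.237,.1))
E
```

```text
t: 14.28
tool_pos: [0.439, -0.142, 0.0257]
tool_rot: [2.221, 2.219, 0.001]
contact_force: [-2.3, 0.9, 0.9]
opening: 0.039
grip_force: 0.2
t: 14.53
tool_pos: [0.4392, -0.1422, 0.0258]
tool_rot: [2.221, 2.219, 0.001]
contact_force: [-0.2, 0.5, 6.8]
opening: 0.0368
grip_force: 40.3
t: 15.03
tool_pos: [0.438, -0.1416, 0.109]
tool_rot: [2.222, 2.22, 0.0]
contact_force: [0.0, 0.1, -1.7]
opening: 0.0371
grip_force: 40.2
tcp [ 0.438  -0.1416  0.109 ] R [[0.001, 1.0, 0.0], [1.0, -0.001, -0.0], [-0.0, 0.0, -1.0]] shift [-95.2 179.3   9.1] turn z -0.001 grip 40.2 open 0.0371 t 15.03
```

```bash
python3 -m pendant '[[[-16,30,0],[0,0,0],0.2],[[-16,30,0],[0,0,0],0.2],[[-16,30,0],[0,0,0],0.2],[[-16,30,0],[0,0,0],0.2],[[-16,30,0],[0,0,0],0.2],[[-15,29,0],[0,0,0],0.2],[[0,0,0],[0,0,0],0.2],[[0,0,20],[0,0,0],0.2],[[0,0,20],[0,0,0],0.2],[[0,0,20],[0,0,0],0.2],[[0,0,10],[0,0,0],0.2],[[0,0,0],[0,0,0],0.2]]'
python3 -m pendant '[[[0,0,3],[0,0,0],0.2],[[0,0,2],[0,0,0],0.2],[[0,0,0],[0,0,0],0.2],[[0,0,0],[0,0,0],0.2],[[0,0,0],[0,0,0],0.2]]'
```

```text
t: 16.03
tool_pos: [0.613, -0.2347, 0.0334]
tool_rot: [-2.216, -2.214, 0.005]
contact_force: [-0.5, 0.9, -1.4]
opening: 0.0368
grip_force: 40.5
t: 16.45
tool_pos: [0.6177, -0.2371, 0.0356]
tool_rot: [2.221, 2.219, 0.001]
contact_force: [-0.5, -0.0, -0.9]
opening: 0.0373
grip_force: 40.5
```

```bash
python3 -m pendant '[[[0,0,3],[0,0,0],0.2],[[0,0,2],[0,0,0],0.2],[[0,0,1],[0,0,0],0.2],[[0,0,1],[0,0,0],0.2],[[0,0,0],[0,0,0],0.2],[[0,0,0],[0,0,0],0.2],[[0,0,0],[0,0,0],0.2]]'
```

```text
t: 17.03
tool_pos: [0.6174, -0.237, 0.0299]
tool_rot: [2.222, 2.22, -0.0]
contact_force: [-5.7, 2.2, 10.0]
opening: 0.0372
grip_force: 41.5
```

Touched down. I release, rise and move over the tape.

```bash
python3 -m pendant '[[[0,0,0],[0,0,0],0.7],[[0,0,0],[0,0,0],1],[[0,0,0],[0,0,0],1],[[0,0,0],[0,0,0],1],[[0,0,-20],[0,0,0],1],[[0,0,-40],[0,0,0],1],[[0,0,-40],[0,0,0],1],[[0,0,-40],[0,0,0],1],[[0,0,-30],[0,0,0],1],[[0,0,0],[0,0,0],1]]'
python3 -m pendant '[[[30,-28,0],[0,0,0],1],[[30,-28,0],[0,0,0],1],[[30,-28,0],[0,0,0],1],[[30,-28,0],[0,0,0],1],[[30,-28,0],[0,0,0],1],[[30,-28,0],[0,0,0],1],[[0,0,0],[0,0,0],1],[[0,0,0],[0,0,0],1]]' 40
python3 - <<'E'
from h import *
m=optics.camera_model("wrist"); im=optics.get_image("wrist"); print("q",np.round(get_obs()["q"],3))
h=cv2.cvtColor(im,cv2.COLOR_RGB2HSV); k=cv2.inRange(h,(20,100,60),(36,255,255)); k[:, :200]=0;k[:,450:]=0
for b in cv2.findContours(k,cv2.RETR_EXTERNAL,cv2.CHAIN_APPROX_NONE)[0]:
    if cv2.contourArea(b)>300: print(cv2.boundingRect(b),rect_world(m,b,.052))
cv2.imwrite("pics/w4.png",im[:,:,::-1]); go((.449,-.055,.024),np.radians(96))
E
```

```text
t: 17.87
tool_pos: [0.6208, -0.2387, 0.2072]
tool_rot: [2.212, 2.21, 0.007]
contact_force: [0.4, -1.2, 1.7]
opening: 0.0854
grip_force: 0.0
t: 18.53
tool_pos: [0.4479, -0.0554, 0.1966]
tool_rot: [2.22, 2.222, 0.0]
contact_force: [1.5, 0.3, 0.7]
opening: 0.0853
grip_force: 0.0
q [-0.289 -0.36   2.038 -0.     1.463 -0.289]
(412, 221, 38, 80) (array([ 0.54890509, -0.09271297]), (33.39716339111328, 73.54085540771484), 13.64045238494873)
(294, 195, 64, 51) (array([ 0.44650586, -0.0528545 ]), (54.7840576171875, 42.39567565917969), 6.260087490081787)
tcp [ 0.449  -0.0563  0.1972] R [[0.0, 1.0, 0.001], [1.0, -0.0, -0.001], [-0.001, 0.001, -1.0]] shift [ 1.400e+00 -1.000e-01  1.732e+02] turn z 1.466 grip 0.0 open 0.0853 t 18.58
```

View pics/w4.png

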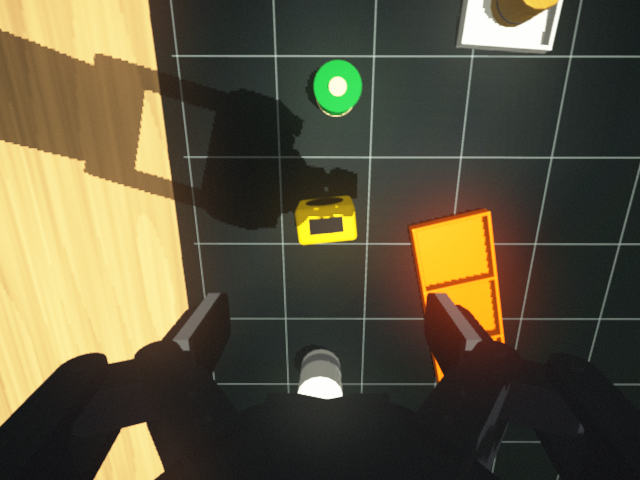

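The tape's top is at (326,220) with yaw 6.3°, centred at about (0.447, -0.057) after allowing for the visible side face. Blue's place is empty, so there is room on both sides. I turn to close across its thickness.

```bash
python3 -m pendant '[[[0,0,0],[0,0,0.1218],1],[[0,0,0],[0,0,0.1218],1],[[0,0,0],[0,0,0.1218],1],[[0,0,0],[0,0,0.1218],1],[[0,0,0],[0,0,0.1218],1],[[0,0,0],[0,0,0.1218],1],[[0,0,0],[0,0,0.1218],1],[[0,0,0],[0,0,0.1218],1],[[0,0,0],[0,0,0.1218],1],[[0,0,0],[0,0,0.1218],1],[[0,0,0],[0,0,0.1218],1],[[0,0,0],[0,0,0.1218],1]]'
python3 -m pendant '[[[0,0,0],[0,0,0],1],[[0,0,0],[0,0,0],1],[[0,0,0],[0,0,0],1]]'
python3 - <<'E'
from h import *
go((.447,-.057,.024),np.radians(96.3))
E
```

```text
t: 19.58
tool_pos: [0.4503, -0.0578, 0.1974]
tool_rot: [3.137, 0.158, -0.0]
contact_force: [0.5, -0.0, 0.2]
opening: 0.0857
grip_force: 0.0
t: 19.83
tool_pos: [0.4497, -0.0572, 0.1973]
tool_rot: [3.137, 0.173, -0.0]
contact_force: [0.0, 0.2, -0.8]
opening: 0.0854
grip_force: 0.0
tcp [ 0.4497 -0.0572  0.1973] R [[0.994, 0.11, -0.0], [0.11, -0.994, -0.0], [-0.0, 0.0, -1.0]] shift [ -2.6  -0.5 173.3] turn z -0.0 grip 0.0 open 0.0854 t 19.83
```

```bash
python3 -m pendant '[[[-3,0,30],[0,0,0],1],[[0,0,35],[0,0,0],1],[[0,0,35],[0,0,0],1],[[0,0,35],[0,0,0],1],[[0,0,25],[0,0,0],1],[[0,0,13],[0,0,0],1],[[0,0,0],[0,0,0],1],[[0,0,0],[0,0,0],1],[[0,0,0],[0,0,0],0.3],[[0,0,0],[0,0,0],0.2],[[0,0,0],[0,0,0],0.2],[[0,0,0],[0,0,0],0.2]]' 50
python3 -m pendant '[[[0,0,0],[0,0,0],0.2],[[0,0,0],[0,0,0],0.2],[[0,0,0],[0,0,0],0.2]]'
python3 -m pendant '[[[0,0,-15],[0,0,0],0.2],[[0,0,-30],[0,0,0],0.2],[[0,0,-30],[0,0,0],0.2],[[0,0,-10],[0,0,0],0.2],[[0,0,0],[0,0,0],0.2],[[0,0,0],[0,0,0],0.2]]'
python3 - <<'E'
from h import *
go((.5826,-.0972,.1),np.radians(103.9))
E
```

```text
t: 20.83
tool_pos: [0.4471, -0.0572, 0.0256]
tool_rot: [3.136, 0.17, 0.004]
contact_force: [0.6, 0.0, 0.1]
opening: 0.0389
grip_force: 0.0
t: 21.08
tool_pos: [0.4472, -0.0572, 0.0256]
tool_rot: [3.136, 0.17, 0.003]
contact_force: [-1.4, 1.6, 6.9]
opening: 0.0332
grip_force: 51.2
t: 21.58
tool_pos: [0.4459, -0.0569, 0.1087]
tool_rot: [3.137, 0.17, -0.0]
contact_force: [-0.5, 0.3, -1.2]
opening: 0.0332
grip_force: 50.3
tcp [ 0.4459 -0.0569  0.1087] R [[0.994, 0.108, -0.0], [0.108, -0.994, -0.0], [-0.0, -0.0, -1.0]] shift [131.5  54.9   8.7] turn z -0.134 grip 50.3 open 0.0332 t 21.58
```

The tape is held (33 mm). I carry it to the orange tray's +y compartment and align it with the tray.

```bash
python3 -m pendant '[[[27,11,0],[0,0,0],0.2],[[27,11,0],[0,0,0],0.2],[[27,11,0],[0,0,0],0.2],[[26,11,0],[0,0,0],0.2],[[25,11,0],[0,0,0],0.2],[[0,0,0],[0,0,-0.067],0.2],[[0,0,0],[0,0,-0.067],0.2],[[0,0,0],[0,0,0],0.2],[[0,0,0],[0,0,0],0.2]]'
python3 -m pendant '[[[0,0,25],[0,0,0],0.2],[[0,0,20],[0,0,0],0.2],[[0,0,15],[0,0,0],0.2],[[0,0,0],[0,0,0],0.2],[[0,0,0],[0,0,0],0.2],[[0,0,0],[0,0,0],0.2]]'
python3 - <<'E'
from h import *
go((.5826,-.0972,.0296),np.radians(103.9))
cv2.imwrite("pics/w5.png",optics.get_image("wrist")[:,:,::-1])
E
```

```text
t: 22.33
tool_pos: [0.5817, -0.0969, 0.1063]
tool_rot: [-3.117, -0.377, 0.007]
contact_force: [0.3, -0.7, -1.6]
opening: 0.0333
grip_force: 50.3
t: 22.83
tool_pos: [0.5835, -0.0974, 0.0498]
tool_rot: [3.118, 0.379, 0.001]
contact_force: [1.0, -0.3, -1.5]
opening: 0.0331
grip_force: 50.3
tcp [ 0.5835 -0.0974  0.0498] R [[0.971, 0.239, 0.001], [0.239, -0.971, -0.0], [0.001, 0.0, -1.0]] shift [-0.9 -0.4 20.2] turn z -0.001 grip 50.3 open 0.0331 t 22.83
```

View pics/w5.png

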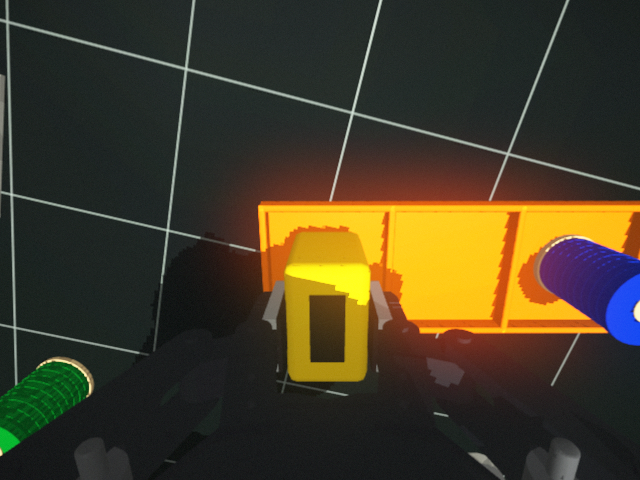

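The tape (327,290) is centred between the left compartment's walls (264 and 390) and square to the tray. Blue stands in the far compartment at (570,260). I lower it.

```bash
python3 -m pendant '[[[0,0,10],[0,0,0],0.2],[[0,0,5],[0,0,0],0.2],[[0,0,3],[0,0,0],0.2],[[0,0,2],[0,0,0],0.2],[[0,0,1],[0,0,0],0.2],[[0,0,0],[0,0,0],0.2],[[0,0,0],[0,0,0],0.2],[[0,0,0],[0,0,0],0.2]]'
```

```text
t: 23.55
tool_pos: [0.583, -0.0973, 0.0297]
tool_rot: [-3.118, -0.38, 0.003]
contact_force: [-5.4, 0.7, 8.5]
opening: 0.0329
grip_force: 51.4
```

```bash
python3 -m pendant '[[[0,0,0],[0,0,0],0.7],[[0,0,0],[0,0,0],1],[[0,0,0],[0,0,0],1],[[0,0,0],[0,0,0],1],[[0,0,-20],[0,0,0],1],[[0,0,-40],[0,0,0],1],[[0,0,-40],[0,0,0],1],[[0,0,-40],[0,0,0],1],[[0,0,-30],[0,0,0],1],[[0,0,0],[0,0,0],1]]'
python3 -m pendant '[[[0,0,0],[0,0,-0.1207],1],[[0,0,0],[0,0,-0.1207],1],[[0,0,0],[0,0,-0.1207],1],[[0,0,0],[0,0,-0.1207],1],[[0,0,0],[0,0,-0.1207],1],[[0,0,0],[0,0,-0.1207],1],[[0,0,0],[0,0,-0.1207],1],[[0,0,0],[0,0,-0.1207],1],[[0,0,0],[0,0,-0.1207],1],[[0,0,0],[0,0,-0.1207],1],[[0,0,0],[0,0,-0.1207],1],[[0,0,0],[0,0,0],1]]'
python3 -m pendant '[[[-29,-28,0],[0,0,0],1],[[-29,-28,0],[0,0,0],1],[[-29,-28,0],[0,0,0],1],[[-29,-28,0],[0,0,0],1],[[-30,-28,0],[0,0,0],1],[[0,0,0],[0,0,0],1],[[0,0,0],[0,0,0],1],[[0,0,0],[0,0,0],1]]' 40
python3 - <<'E'
from h import *
im=stock("white","wrist",(220,80,430,330),.05,300); cv2.imwrite("pics/w6.png",im[:,:,::-1]); go((.443,-.243,.022))
E
```

```text
t: 24.38
tool_pos: [0.5876, -0.0986, 0.2077]
tool_rot: [3.113, 0.379, 0.021]
contact_force: [1.7, -0.0, 0.9]
opening: 0.0851
grip_force: 0.0
t: 25.38
tool_pos: [0.5832, -0.0974, 0.1977]
tool_rot: [-2.22, -2.222, 0.0]
contact_force: [-0.1, 0.2, 0.4]
opening: 0.0851
grip_force: 0.0
t: 26.05
tool_pos: [0.4432, -0.2432, 0.1982]
tool_rot: [2.225, 2.218, 0.001]
contact_force: [0.5, 0.1, 0.3]
opening: 0.0853
grip_force: 0.0
white wrist (356, 185) 107.5 -> [ 0.4685 -0.2102  0.05  ] ext [ 0.3829 -0.3125] [ 0.5298 -0.126 ]
tcp [ 0.4436 -0.2428  0.1982] R [[0.002, 1.0, 0.0], [1.0, -0.002, 0.0], [0.0, 0.0, -1.0]] shift [ -0.3  -0.7 176.2] turn z -0.002 grip 0.0 open 0.0855 t 26.1
```

View pics/w6.png

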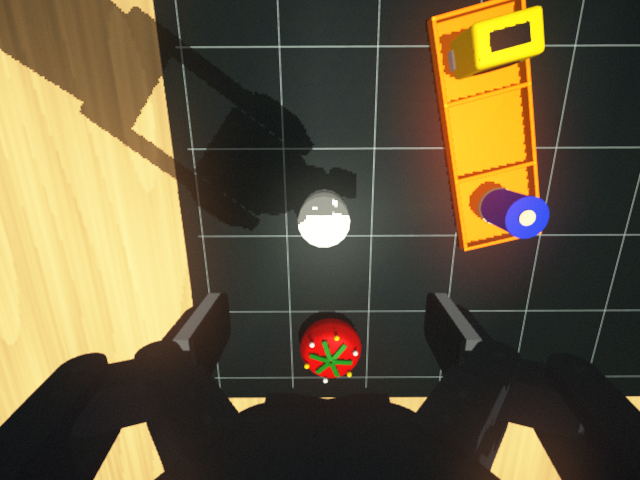

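The jar at (324,222) is directly under the tool, at about (0.441, -0.243). The tape and blue stand in the end compartments of the orange tray, and the middle one at (488,130) is free. The pincushion at (330,348) has not moved. I grip the jar.

```bash
python3 -m pendant '[[[0,-2,30],[0,0,0],1],[[0,0,35],[0,0,0],1],[[0,0,35],[0,0,0],1],[[0,0,35],[0,0,0],1],[[0,0,25],[0,0,0],1],[[0,0,15],[0,0,0],1],[[0,0,0],[0,0,0],1],[[0,0,0],[0,0,0],1],[[0,0,0],[0,0,0],0.4],[[0,0,0],[0,0,0],0.3],[[0,0,0],[0,0,0],0.3],[[0,0,0],[0,0,0],0.3]]' 40
python3 -m pendant '[[[0,0,0],[0,0,0],0.3],[[0,0,0],[0,0,0],0.3],[[0,0,0],[0,0,0],0.3]]'
python3 -m pendant '[[[0,0,-15],[0,0,0],0.3],[[0,0,-30],[0,0,0],0.3],[[0,0,-30],[0,0,0],0.3],[[0,0,-25],[0,0,0],0.3],[[0,0,0],[0,0,0],0.3],[[0,0,0],[0,0,0],0.3]]'
python3 - <<'E'
from h import *
go((.5999,-.1671,.1))
E
```

```text
t: 27.1
tool_pos: [0.4425, -0.2441, 0.0254]
tool_rot: [2.22, 2.218, 0.001]
contact_force: [-1.4, 0.3, 4.3]
opening: 0.0467
grip_force: 41.5
t: 27.35
tool_pos: [0.4426, -0.2441, 0.0254]
tool_rot: [2.22, 2.218, 0.001]
contact_force: [-0.8, 1.6, 6.3]
opening: 0.0468
grip_force: 41.7
t: 27.85
tool_pos: [0.4422, -0.2441, 0.1254]
tool_rot: [2.22, 2.217, 0.001]
contact_force: [0.6, -0.3, -1.5]
opening: 0.0469
grip_force: 41.4
tcp [ 0.4422 -0.2441  0.1254] R [[0.001, 1.0, 0.004], [1.0, -0.001, -0.003], [-0.003, 0.004, -1.0]] shift [ 77.2 157.5  25.7] turn z -0.001 grip 41.4 open 0.0469 t 27.85
```

```bash
python3 -m pendant '[[[13,26,0],[0,0,0],0.3],[[13,26,0],[0,0,0],0.3],[[13,26,0],[0,0,0],0.3],[[13,26,0],[0,0,0],0.3],[[13,27,0],[0,0,0],0.3],[[12,26,0],[0,0,0],0.3],[[0,0,0],[0,0,0],0.3],[[0,0,0],[0,0,0],0.3],[[0,0,30],[0,0,0],0.3],[[0,0,25],[0,0,0],0.3],[[0,0,0],[0,0,0],0.3],[[0,0,0],[0,0,0],0.3]]'
python3 -m pendant '[[[0,0,15],[0,0,0],0.3],[[0,0,10],[0,0,0],0.3],[[0,0,0],[0,0,0],0.3],[[0,0,0],[0,0,0],0.3],[[0,0,0],[0,0,0],0.3]]'
```

```text
t: 28.85
tool_pos: [0.5952, -0.166, 0.0654]
tool_rot: [-2.219, -2.215, 0.004]
contact_force: [0.5, 0.1, -1.0]
opening: 0.0466
grip_force: 41.7
t: 29.27
tool_pos: [0.5987, -0.1667, 0.0444]
tool_rot: [2.222, 2.219, 0.001]
contact_force: [-0.0, 0.1, -1.7]
opening: 0.0469
grip_force: 41.7
```

```bash
python3 -m pendant '[[[0,1,7],[0,0,0],0.3],[[0,0,4],[0,0,0],0.3],[[0,0,2],[0,0,0],0.3],[[0,0,1],[0,0,0],0.3],[[0,0,1],[0,0,0],0.3],[[0,0,0],[0,0,0],0.3],[[0,0,0],[0,0,0],0.3],[[0,0,0],[0,0,0],0.3]]'
```

```text
t: 29.93
tool_pos: [0.5991, -0.1662, 0.0294]
tool_rot: [-2.221, -2.22, 0.001]
contact_force: [-3.6, 1.8, 6.5]
opening: 0.0466
grip_force: 42.2
```

Touched down. I release, rise, back off toward -y and check.

```bash
python3 -m pendant '[[[0,0,0],[0,0,0],0.7],[[0,0,0],[0,0,0],1],[[0,0,0],[0,0,0],1],[[0,0,0],[0,0,0],1],[[0,0,-20],[0,0,0],1],[[0,0,-40],[0,0,0],1],[[0,0,-40],[0,0,0],1],[[0,0,-40],[0,0,0],1],[[0,0,-40],[0,0,0],1],[[0,0,0],[0,0,0],1]]'
python3 -m pendant '[[[-36,-15,0],[0,0,0],1],[[-36,-15,0],[0,0,0],1],[[-36,-15,0],[0,0,0],1],[[-36,-15,0],[0,0,0],1],[[-36,-15,0],[0,0,0],1],[[-36,-15,0],[0,0,0],1],[[-36,-15,0],[0,0,0],1],[[0,0,0],[0,0,0],1],[[0,0,0],[0,0,0],1],[[0,0,0],[0,0,0],1],[[0,0,0],[0,0,0],1]]'
python3 - <<'E'
from h import *
im=optics.get_image("top"); a=im[150:310,200:520]; s=optics.get_image("scene")[150:370,60:480]
cv2.imwrite("pics/end.png",np.vstack([cv2.resize(a,(560,280)),cv2.resize(s,(560,300))])[:,:,::-1])
m=optics.camera_model("top"); T=np.array([.5999,-.1671]);t=np.radians(13.9); R=np.array([[np.cos(t),-np.sin(t)],[np.sin(t),np.cos(t)]])
for c,z,box in(("yellow",.056,(380,180,460,235)),("blue",.059,(380,180,460,235)),("white",.054,(380,180,460,235)),("green",.055,(325,240,355,280)),("red",.043,(470,240,515,290))):
    h=np.zeros_like(im); x0,y0,x1,y1=box; h[y0:y1,x0:x1]=im[y0:y1,x0:x1]
    for b in blobs(h,c,25): ctr=rect_world(m,b,z)[0]; print(c,ctr.round(4),"tray",(R.T@(ctr-T)).round(4))
E
```

```text
t: 30.77
tool_pos: [0.6039, -0.1682, 0.2198]
tool_rot: [2.211, 2.209, 0.011]
contact_force: [1.0, -0.3, 0.8]
opening: 0.0855
grip_force: 0.0
t: 31.68
tool_pos: [0.4946, -0.4172, 0.208]
tool_rot: [-2.221, -2.222, -0.001]
contact_force: [-0.4, -0.4, -0.8]
opening: 0.0854
grip_force: 0.0
yellow [ 0.5797 -0.0962] tray [-0.0025  0.0737]
blue [ 0.6142 -0.2322] tray [-0.0018 -0.0667]
white [ 0.5998 -0.1651] tray [0.0004 0.0019]
green [0.4557 0.0585] tray [-0.0858  0.2537]
red [ 0.441  -0.3954] tray [-0.2091 -0.1835]
```

View pics/end.png

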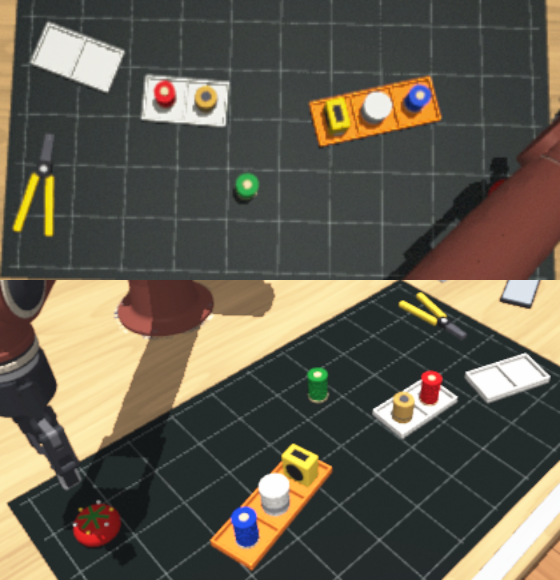

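All five pieces stand upright in their own compartments, within 6 mm of the compartment centres in the orange tray. The green spool, snips and pincushion are where they were, and the gripper is clear. I hand the job in.

```bash
python3 -c "
from station import ctrl
print(ctrl.finish_job())"
```

```text
the job is handed in; nothing more can be done
None
```

Both kits are made up, white first then orange, with every piece upright in its own compartment and nothing else disturbed in the final pictures; I handed the job in at about 32 s, and no verdict was returned.

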